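Hang the dial thermometer back on its hook

TASK

The dial thermometer lies face down on the sloped rest. Hang it by its eye on the hook of the telescopic stand, with its dial facing outward (away from the post, the way the hook points), hanging straight and still behind the upturned tip. The hook may be clamped at any height, so feel for it or look first, and do not push the other things on the bench about.

Things in the scene. Friction and masses are not known exactly. Their poses are not given: they have to be found in the camera images.
- gauge: Dial thermometer to hang: white plate 8 mm thick, 158 mm long, 120 to 195 g. A steel round dial housing, 70 mm wide, stands 10 mm out of one side, the marked face (ticks, pointer); the other side is plain. Origin: middle of the bottom edge, mid-thickness; z up the plate to its tab end, x out of the dial. It always starts dial face DOWN on the sloped rest, bottom edge on the ledge.
- gauge_tab (a point): Middle of the thermometer's grip tab, 142 mm up from the bottom edge, mid-thickness; axes as gauge. From the bottom edge: plate 80 mm wide from 0 to 84 mm; eye (hole through, 20 mm wide) from 84 to 110 mm with a 10 mm strip at each side; tab 40 mm wide, 8 mm thick, from 110 to 158 mm. At the start the tab sticks out free past the rest's panel.
- gauge_eye (a point): Middle of the upper edge of the thermometer's eye, 32 mm below gauge_tab along the plate; axes as gauge. The eye extends 26 mm from here towards the dial.
- gauge_ahead (a point): Point in the air 60 mm in front of the dial's centre (74 mm from mid-thickness, 41 mm up from the bottom edge); it tells which way the dial looks. Axes as gauge.
- stand: Telescopic hook stand, fixed: black base 100 x 90 x 12 mm, upright tube 18 mm wide. Origin on the bench under the tube's axis; x points OUTWARD, the way the hook points; z up. From a rod in the tube a level bar 8 mm thick runs along +x from the tube's axis to 85 mm out; its end turns up, the tip 8 mm above the bar's top (16 mm from bar's underside to tip). Nothing else rises above the bar.
- stand_collar (a point): Top of the stand's black clamp collar (28 mm wide), on the tube's axis, 170 mm above the bench. The hook's rod comes out here, clamped at an unknown height that differs every time and is not reported: the bar's upper side is anywhere from 190 to 240 mm above the bench; find it by touch (lower something onto the bar) or by sight. The clamp is tight, the bar does not give.
- rest: Grey sloped reading rest, fixed: 100 mm wide, panel rising at 55 degrees, 80 mm long up from the ledge, 6 mm thick, open behind. Origin on the bench under its middle. The ledge (low end) is on its +x side, 22 mm above the bench, the high end towards -x, so the thermometer's tab leans towards -x, 35 degrees off vertical.
- flask: Bystander, loose: conical glass flask, 84 mm wide, 130 mm tall; origin under its middle.
- jar: Bystander, loose: small jar with a lid, 48 mm wide, 60 mm tall; origin under its middle.
- tuberack: Bystander, loose: rack with capped tubes, 60 x 140 mm, 90 mm tall; origin under its middle.
- beaker: Bystander, loose: glass beaker, 64 mm wide, 80 mm tall; origin under its middle.
- pipette: Bystander, loose: hand pipette lying down, about 240 mm long, 22 mm thick; origin at the bench below a point 20 mm beyond the inner end of its thick grip, along its y axis.
- tipbox: Bystander, loose: clear box, 110 x 80 x 50 mm; origin under its middle.
- notebook: Bystander, loose: notebook lying flat, 150 x 210 x 12 mm; origin under its middle.
Not all that is in view belongs to the job. There is more than one size of the gauge; the one meant has the size given above.

How it is judged:
By the outcome, as a careful person would: the job done as asked, in the order asked, and still so for the second after the job is handed in, with the robot touching nothing.
It also fails if it takes over 48 s, if anything falls off the work surface, if the arm or the gripper's body presses on something with over 40 N, if the wrist force passes 120 N, or if a joint passes its speed limit or range.

ROBOT

A 6-joint arm with a two-finger parallel gripper is mounted at the origin on the work surface. World frame = base frame: x ahead of the robot, y to its left, z up, the work surface at z = 0. Lengths are in m, angles in rad, forces in N, time in s.
With the tool pointing down it reaches from about 0.3 to 0.825 m from the base axis. Payload 5.4 kg.
Tool frame: the origin (TCP) lies at the very end of the fingers, on their centre line; the grasp point (between the pads) lies 19 mm behind it; z points along the fingers, x is the direction in which the jaws open and shut, and the axes are right-handed (so a half turn about z gives the same grasp; the last joint's range is limited). The gripper opens to 92 mm and grips with 3 to 60 N. Pads are 20 mm wide; open, the fingers measure 128 mm over their backs; the gripper's body (75 mm by 189 mm) begins 69 mm behind the grasp point.
Start: joints at [-1.479, 0.158, 1.597, -0, 1.386, -0.21], TCP at [0.171, -0.549, 0.215] pointing down, gripper open.
Joint ranges: [-2.91, 2.91], [-0.94, 2.29], [0.18, 2.7], [-1.29, 4.43], [0.17, 2.64], [-3, 3]. Speed limits (rad/s): [2.57, 2.57, 3.14, 3.14, 3.14, 3.14].

INTERFACE

Orientations are given as a rotation vector (axis times angle).
In Python, from workcell import bot gives the robot as it stands. Calls block until the motion is done:
- bot.goto(position, orientation): joint-space move of the TCP to a pose.
- bot.line_to(position, rot=None, max_speed=0.15): straight line of the TCP; rot=None keeps the orientation; max_speed is the mean speed in m/s.
- bot.set_joints(angles): joint-space move.
- bot.set_gripper(opening, newtons=None): opening from 0.0 (shut) to 1.0 (fully open); newtons is the grip in N (None keeps the last); returns when the fingers have stopped.
- bot.hold(seconds).
- bot.inverse_kinematics(position, orientation): joint angles nearest the present ones, or None.
- bot.read_camera(name): name is "side" or "top" or "wrist"; returns a dict with "pixels" (420x560x3 uint8, blue, green, red), "fx", "fy", "cx", "cy" (pixels), "R" (3x3) and "t" (3): a world point X has camera coordinates R X + t. Camera axes: x right, y down, z forward; pixel columns grow to the right and rows downward; lengths in m; the calibration is good to about 2 mm. The wrist camera is an equidistant fisheye: a pixel r from the principal point sees the ray r / f radians off the axis. A picture is of the moment at which its call begins. There is no depth.
A pose or a line that the arm cannot do raises bot.MotionError and nothing moves.
- bot.job_done(): hands the job in, once; it reports no verdict.
Readings, each from a call of its own:
- bot.current_clock(): time.
- bot.current_joints(): joint angles.
- bot.current_joint_vel(): joint speeds.
- bot.current_effort(): joint torques, N m.
- bot.current_ee_pos(): TCP position.
- bot.current_tool_rot(): TCP orientation.
- bot.current_contact_force(): force on the tool from outside, world axes, zero at the start.
- bot.current_ft_torque(): the same for the moment, N m.
- bot.current_opening(): opening from 0.0 (shut) to 1.0 (fully open).
Only numpy, scipy, OpenCV 4.12 (cv2) and the standard library are available. Lean on these libraries where they do the work, as an engineer would, in place of code of your own. Each camera call takes 0.05 s, during which the arm holds its last target.

## Working session

There is one attempt and no reset: what is moved stays moved. The work goes in short steps, each a Python script; the robot and the scene stay as the last script left them, time stands still between calls to the robot, and variables do not carry over. Pictures are saved under pics/ and viewed, and the job is handed in when it is done.

```bash
mkdir -p pics; ls; python3 - <<'E'
from workcell import bot
import cv2
for n in ["side","top","wrist"]:
    c=bot.read_camera(n); cv2.imwrite(f"pics/{n}0.png",c["pixels"])
    print(n,c["fx"],c["fy"],c["cx"],c["cy"],c["R"],c["t"])
print(bot.current_clock(),bot.current_tool_rot(),bot.current_opening())
E
```

```text
pics
side 527.842004571841 527.842004571841 276.6225784475165 215.35639901076507 [[ 0.98554836 -0.16886007 -0.01344261]
 [-0.11859537 -0.63115717 -0.76653491]
 [ 0.12095274  0.75705145 -0.64206194]] [-0.52343691  0.14683455  1.60683547]
top 501.63357300127313 501.63357300127313 277.91007520432504 208.78170950136854 [[-0.01610588 -0.99983565 -0.00832335]
 [-0.98633696  0.01725231 -0.16383452]
 [ 0.16395119  0.00557093 -0.98645272]] [-0.01473862  0.54732013  1.45693363]
wrist 325.19226210127806 325.19226210127806 281.23005193529684 212.4355884776918 [[ 0.29703996 -0.95486111 -0.0027421 ]
 [-0.91490855 -0.28543112  0.28543199]
 [-0.27333059 -0.08227594 -0.95839504]] [-0.57566838 -0.03191125  0.39149962]
0.15 [-2.52931100e+00  1.86162438e+00  1.46970965e-03] 1.0020569268303332
```

View pics/side0.png

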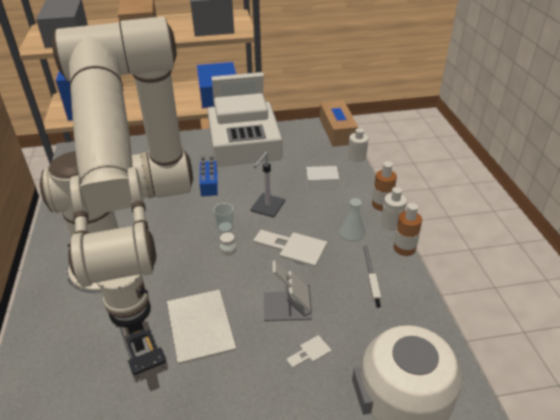

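View pics/top0.png

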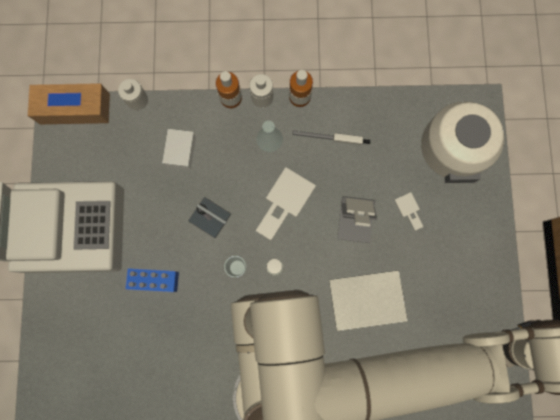

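View pics/wrist0.png

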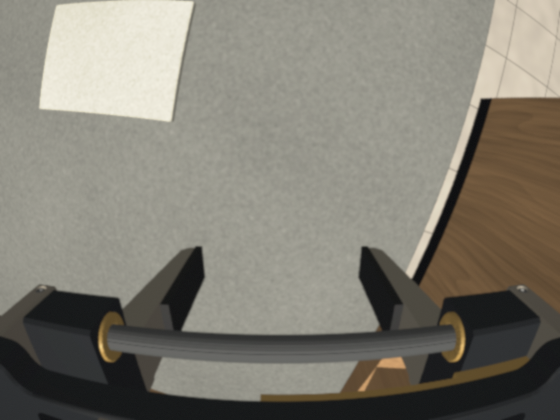

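```bash
python3 - <<'E'
import cv2
t=cv2.imread("pics/top0.png");s=cv2.imread("pics/side0.png")
z=lambda a,f:cv2.resize(a,None,fx=f,fy=f,interpolation=cv2.INTER_CUBIC)
a=z(t[180:255,320:440],5);cv2.imwrite("pics/zt_rest.png",a)
cv2.imwrite("pics/zt_stand.png",z(t[185:250,175:255],7))
cv2.imwrite("pics/zs_rest.png",z(s[245:335,240:350],6))
cv2.imwrite("pics/zs_stand.png",z(s[135:225,235:325],6))
E
```

```text
(no output)
```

View pics/zt_rest.png

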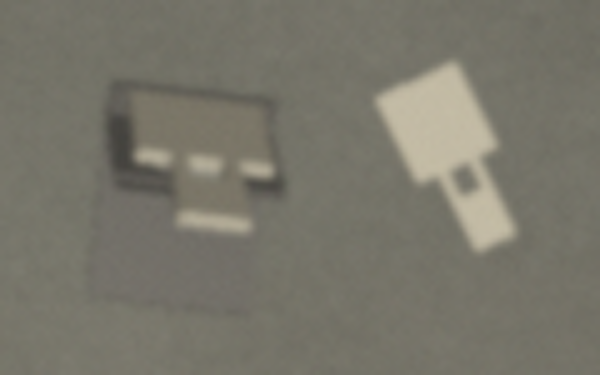

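View pics/zt_stand.png

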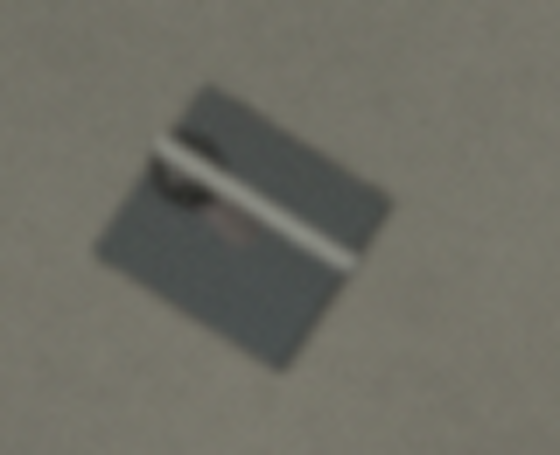

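View pics/zs_rest.png

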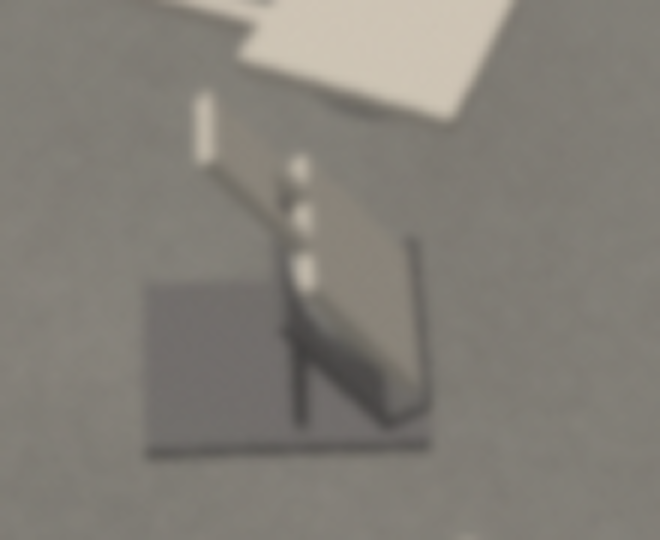

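View pics/zs_stand.png

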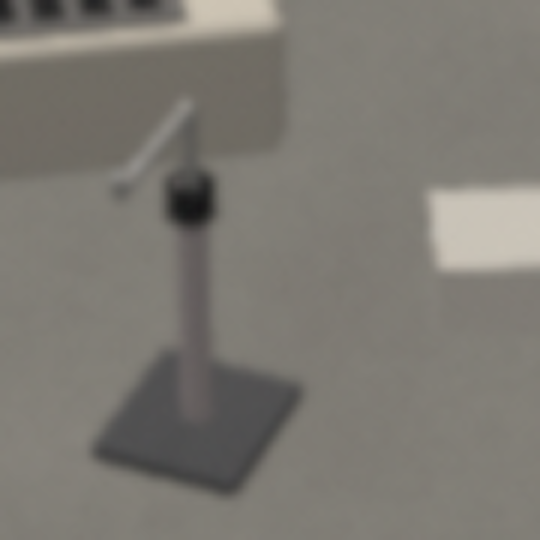

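```bash
cat > h.py <<'E'
import numpy as np, cv2
from scipy.optimize import least_squares
from scipy.spatial.transform import Rotation as Rn
CAM={"side":(527.842,276.6226,215.3564,np.array([[ 0.98554836,-0.16886007,-0.01344261],[-0.11859537,-0.63115717,-0.76653491],[0.12095274,0.75705145,-0.64206194]]),np.array([-0.52343691,0.14683455,1.60683547])),
"top":(501.63357,277.910,208.7817,np.array([[-0.01610588,-0.99983565,-0.00832335],[-0.98633696,0.01725231,-0.16383452],[0.16395119,0.00557093,-0.98645272]]),np.array([-0.01473862,0.54732013,1.45693363]))}
def proj(n,X):
    f,cx,cy,R,t=CAM[n]; c=np.atleast_2d(X)@R.T+t
    return np.c_[f*c[:,0]/c[:,2]+cx,f*c[:,1]/c[:,2]+cy]
def tri(ps,pt):
    P=[]
    for n in("side","top"):
        f,cx,cy,R,t=CAM[n];P.append(np.array([[f,0,cx],[0,f,cy],[0,0,1]])@np.c_[R,t])
    X=cv2.triangulatePoints(P[0],P[1],np.array(ps,float).reshape(2,1),np.array(pt,float).reshape(2,1)).ravel()
    X=X[:3]/X[3]; return X,proj("side",X)[0]-ps,proj("top",X)[0]-pt
def gaugeR(psi,tilt=np.radians(35)):
    s,c=np.sin(tilt),np.cos(tilt)
    u=np.array([-s,0,c]);n=np.array([-c,0,-s]);y=np.cross(u,n)
    return Rn.from_euler("z",psi).as_matrix()@np.c_[n,y,u]
E
cat > fit.py <<'E'
from h import *
T=lambda x,y:(320+x/5-.4,180+y/5-.4)
S=lambda x,y:(240+x/6-.4,245+y/6-.4)
# gauge y: u x n ; local (x,y,z)
g=[("top",T(177,212),(-4,20,158)),("top",T(252,222),(-4,-20,158)),("top",T(177,227),(4,20,158)),("top",T(252,234),(4,-20,158)),
("top",T(135,150),(-4,40,84)),("top",T(274,164),(-4,-40,84)),("top",T(131,93),(-4,40,0)),("top",T(266,102),(-4,-40,0)),
("side",S(214,93),(-4,20,158)),("side",S(216,163),(-4,-20,158)),("side",S(197,92),(4,20,158)),("side",S(195,163),(4,-20,158)),
("side",S(311,155),(-4,40,84)),("side",S(316,287),(-4,-40,84))]
print(gaugeR(0))
def res(p,sg=1):
    R=gaugeR(p[3]);r=[]
    for n,uv,l in g:
        l=np.array(l)/1e3;l[1]*=sg
        r.append(proj(n,p[:3]+R@l)[0]-uv)
    return np.array(r).ravel()
for sg in(1,-1):
    o=least_squares(res,[.5,-.15,.03,0],args=(sg,),loss="soft_l1");print(sg,o.x,o.cost);print(o.fun.reshape(-1,2).round(1).tolist())
    R=gaugeR(o.x[3]);print("tab",o.x[:3]+R@[0,0,.142])
a,b=tri((266.2-.4,152-.4),(197.8-.4,205.6-.4))[0],tri((255-.4,166-.4),(225-.4,222.5-.4))[0]
print("post end",tri((265.8,151.6),(197.4,205.2)));print("tip",tri((254.6,165.6),(224.6,222.1)));print(np.linalg.norm((a-b)[:2]))
E
python3 fit.py
```

```text
[[-0.81915204  0.         -0.57357644]
 [ 0.         -1.          0.        ]
 [-0.57357644  0.          0.81915204]]
1 [ 0.57778218 -0.22515954 -0.01016627  0.02207807] 250.16911475634612
[[2.0, 0.6], [-27.1, -0.9], [1.9, 0.1], [-27.2, -0.8], [13.3, 1.3], [-41.6, -0.4], [9.7, 0.9], [-43.1, 0.1], [1.5, 12.3], [-1.6, -9.8], [2.0, 14.0], [-0.5, -8.3], [2.4, 20.5], [-4.5, -22.4]]
tab [ 0.49635417 -0.22695761  0.10615332]
-1 [ 0.57164464 -0.26940152  0.02701416 -0.14221636] 3.20471382488964
[[0.5, -0.2], [-0.0, -0.4], [0.0, -0.6], [-0.5, -0.2], [0.4, -0.2], [0.3, 0.4], [-0.0, -0.7], [-0.7, 0.8], [-0.4, -0.1], [-0.3, -0.8], [-0.0, 1.4], [0.7, 0.5], [-0.8, -0.3], [-0.2, -0.2]]
tab [ 0.49101906 -0.25785731  0.14333375]
post end (array([0.53158018, 0.18839831, 0.21795118]), array([ 0.01180578, -0.0028128 ]), array([-0.00010929,  0.01606924]))
tip (array([0.48536419, 0.11602422, 0.2191483 ]), array([-0.11161955,  0.02448027]), array([-0.00044198, -0.14681678]))
0.08587157252665599
```

```bash
cat >> h.py <<'E'
def ray(n,uv,z):
    f,cx,cy,R,t=CAM[n];d=R.T@np.array([(uv[0]-cx)/f,(uv[1]-cy)/f,1]);o=-R.T@t
    return o+d*(z-o[2])/d[2]
Rg=gaugeR(-0.1422); P0=np.array([.57164,-.26940,.02701])
TAB=P0+Rg@[0,0,.142]
E
cat > plan.py <<'E'
from h import *
from workcell import bot
c=[ray("top",(175+x/7-.4,185+y/7-.4),.012) for x,y in[(208,82),(392,203),(282,372),(95,248)]]
print(np.mean(c,0)); 
for i in range(4):
    d=c[(i+1)%4]-c[i];print(np.linalg.norm(d),np.degrees(np.arctan2(d[1],d[0])))
print("collar",ray("top",(175+190/7-.4,185+168/7-.4),.17))
yaw=np.radians(-122.6)
sx=np.array([np.cos(yaw),np.sin(yaw),0]);base=np.array([.5305,.1865,0])
for s in(1,-1):
    def tr(R): # gauge R -> tool R
        z=-R[:,2];x=s*R[:,0];return np.c_[x,np.cross(z,x),z]
    T=tr(Rg); 
    Rh=np.c_[sx,np.cross([0,0,1],sx),[0,0,1]];H=tr(Rh)
    for nm,R,p in[("pre",T,P0+Rg@[0,0,.142+.06-.019]),("gr",T,P0+Rg@[0,0,.123]),("lift",T,P0+Rg@[0,0,.123]+[0,0,.15]),("hookpre",H,base+sx*.16+[0,0,.24]),("hook",H,base+sx*.05+[0,0,.24])]:
        print(s,nm,p.round(3),bot.inverse_kinematics(p,Rn.from_matrix(R).as_rotvec()))
E
python3 plan.py
```

```text
[0.53116099 0.18578362 0.012     ]
0.09798510749217955 -124.32908489230954
0.0875318390861226 146.9196072689559
0.09907326694352155 55.77301262059458
0.08769142402683384 -33.793634346188504
collar [0.53039611 0.18444935 0.17      ]
1 pre [ 0.468 -0.255  0.177] [-1.01036045 -0.33572412  2.25356182  0.59678531  0.89287808  1.96997353]
1 gr [ 0.502 -0.259  0.128] [-0.939745   -0.1514921   2.21525841  0.65714314  0.73686208  1.92423075]
1 lift [ 0.502 -0.259  0.278] [-0.939745   -0.34656077  2.05634545  0.49755945  1.03532493  2.17299535]
1 hookpre [0.444 0.052 0.24 ] [-0.15551447 -0.20311291  1.90210747  0.          1.44259809  1.98425919]
1 hook [0.504 0.144 0.24 ] [0.04829302 0.0079088  1.70667513 0.         1.42700872 2.18806669]
-1 pre [ 0.468 -0.255  0.177] [-1.01036045 -0.33572412  2.25356182  0.59678531  0.89287808 -1.17161912]
-1 gr [ 0.502 -0.259  0.128] [-0.939745   -0.1514921   2.21525841  0.65714314  0.73686208 -1.21736191]
-1 lift [ 0.502 -0.259  0.278] [-0.939745   -0.34656077  2.05634545  0.49755945  1.03532493 -0.96859731]
-1 hookpre [0.444 0.052 0.24 ] [-0.15551447 -0.20311291  1.90210747  0.          1.44259809 -1.15733346]
-1 hook [0.504 0.144 0.24 ] [ 0.04829302  0.0079088   1.70667513  0.          1.42700872 -0.95352597]
```

```bash
cat >> h.py <<'E'
def tr(R,s=-1):
    z=-R[:,2];x=s*R[:,0];return np.c_[x,np.cross(z,x),z]
rv=lambda R:Rn.from_matrix(R).as_rotvec()
def wproj(c,X):
    p=c["R"]@np.asarray(X)+c["t"];th=np.arctan2(np.hypot(p[0],p[1]),p[2]);ph=np.arctan2(p[1],p[0])
    return np.array([c["cx"]+c["fx"]*th*np.cos(ph),c["cy"]+c["fy"]*th*np.sin(ph)])
E
python3 - <<'E'
from h import *
from workcell import bot
bot.goto(P0+Rg@[0,0,.183],rv(tr(Rg)))
c=bot.read_camera("wrist");im=c["pixels"].copy()
for l in[(-4,20,158),(-4,-20,158),(4,20,158),(4,-20,158),(-4,40,84),(-4,-40,84),(-4,40,0),(-4,-40,0)]:
    u=wproj(c,P0+Rg@(np.array(l)/1e3));print(l,u.round(1));cv2.circle(im,tuple(int(v) for v in u.round()),3,(0,0,255),1)
cv2.imwrite("pics/w1.png",im);print(bot.current_clock(),bot.current_ee_pos(),P0+Rg@[0,0,.183])
E
```

```text
(-4, 20, 158) [286.5 270.6]
(-4, -20, 158) [286.8 213.1]
(4, 20, 158) [274.5 270.7]
(4, -20, 158) [274.  213.1]
(-4, 40, 84) [285.1 253.3]
(-4, -40, 84) [285.3 164.3]
(-4, 40, 0) [284.3 223.5]
(-4, -40, 0) [284.3 153.3]
1.7333 [ 0.46780685 -0.2555918   0.17752736] [ 0.46773496 -0.2545243   0.17691482]
```

View pics/w1.png

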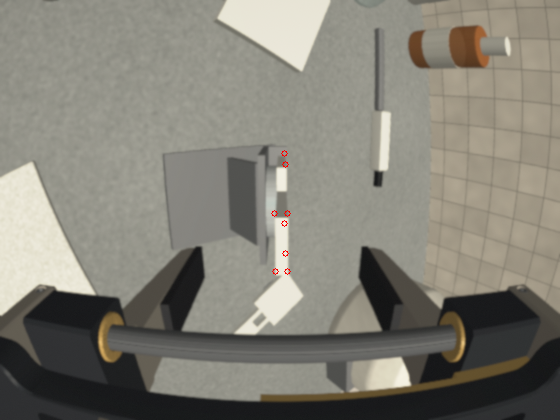

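The wrist view shows the tab's end strip at about columns 275–288, rows 215–272. That matches the projected fit, so I'll grasp.

```bash
python3 - <<'E'
from h import *
from workcell import bot
bot.line_to(P0+Rg@[0,0,.1235],max_speed=.08)
print(bot.current_contact_force(),bot.current_ee_pos(),P0+Rg@[0,0,.1235])
c=bot.read_camera("wrist");cv2.imwrite("pics/w2a.png",c["pixels"])
bot.set_gripper(0.0,35)
print(bot.current_opening()*92,bot.current_contact_force(),bot.current_clock())
c=bot.read_camera("wrist");cv2.imwrite("pics/w2b.png",c["pixels"])
cv2.imwrite("pics/s2.png",cv2.resize(bot.read_camera("side")["pixels"][230:350,220:380],None,fx=5,fy=5))
E
```

```text
[-0.02417593  0.74238344 -0.10347343] [ 0.50158173 -0.25959968  0.12853203] [ 0.50151829 -0.25936094  0.12817528]
7.682974922107544 [ 1.92366336 -0.03994215 -0.38721093] 3.9083
```

View pics/w2b.png

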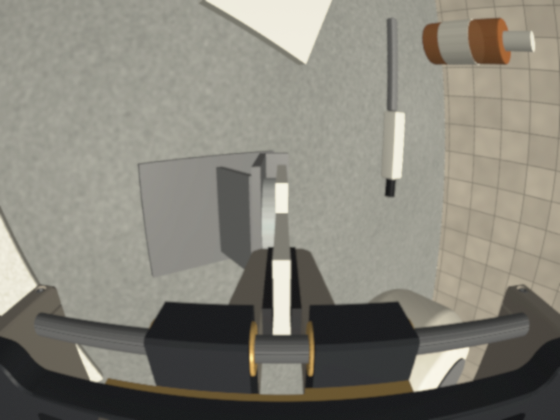

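View pics/s2.png

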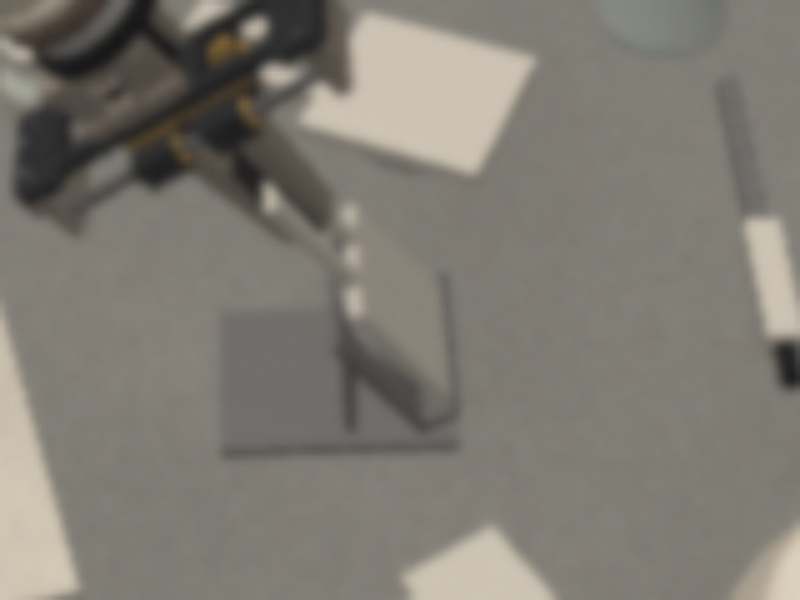

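```bash
cat >> h.py <<'E'
yaw=np.radians(-123.3)
sx=np.array([np.cos(yaw),np.sin(yaw),0]);sy=np.array([-sx[1],sx[0],0]);SB=np.array([.5308,.1862,0])
Rh=np.c_[sx,sy,[0,0,1]]
E
python3 - <<'E'
from h import *
from workcell import bot
p=bot.current_ee_pos();d=Rg@np.array([-.2,0,1]);d/=np.linalg.norm(d)
bot.line_to(p+d*.04,max_speed=.1)
p=bot.current_ee_pos();bot.line_to(p+[-.03,.02,.13],max_speed=.2)
print(bot.current_contact_force())
bot.goto(SB+sx*.17+[0,0,.29],rv(tr(Rh)))
bot.hold(.3)
print(bot.current_clock(),bot.current_ee_pos(),bot.current_contact_force(),bot.current_opening()*92)
for n in("wrist","side","top"):
    c=bot.read_camera(n);cv2.imwrite(f"pics/{n}3.png",c["pixels"])
    if n=="wrist":np.savez("w3.npz",**c)
E
```

```text
[-0.1966462   0.7978224  -2.34444289]
6.7667 [0.43745816 0.04333063 0.28994086] [-0.42869862  0.11881539 -0.44310594] 7.44277428124953
```

View pics/wrist3.png

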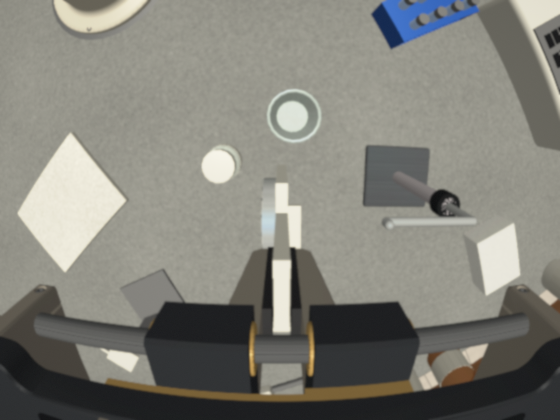

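View pics/side3.png

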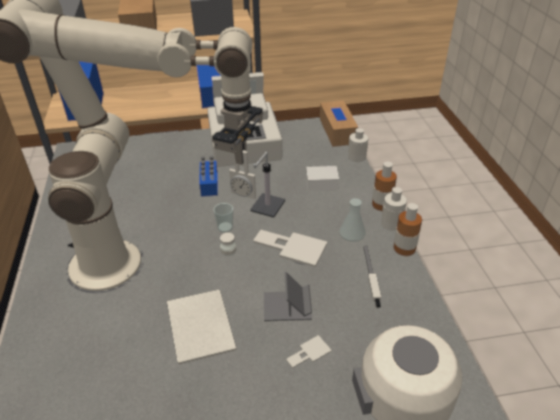

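View pics/top3.png

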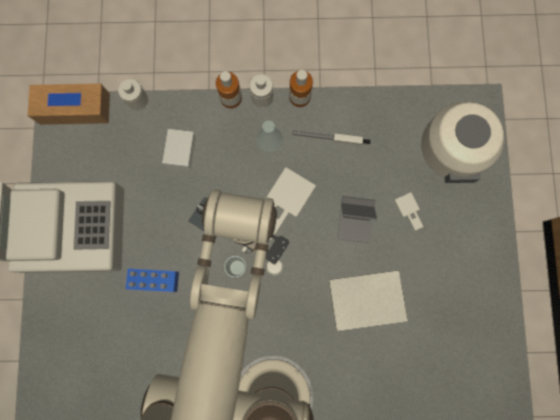

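```bash
python3 - <<'E'
from h import *
from workcell import bot
c=dict(np.load("w3.npz"))
im=c["pixels"]
a=cv2.resize(im[150:350,230:490],None,fx=3,fy=3,interpolation=cv2.INTER_CUBIC);cv2.imwrite("pics/w3z.png",a)
p=bot.current_ee_pos();R=Rn.from_rotvec(bot.current_tool_rot()).as_matrix();print((R.T@Rh).round(3))
for h in(.205,.218,.225):
  for x in(0,.081): print("bar",h,x,wproj(c,SB+sx*x+[0,0,h]).round(1))
O=p-np.array([0,0,.1235])
for l in[(-4,20,158),(-4,-20,158),(-4,10,84),(-4,-10,84),(-4,40,84),(-4,-40,84),(0,40,84),(0,-40,84),(-4,10,110),(-4,-10,110)]:
  print(l,wproj(c,O+Rh@(np.array(l)/1e3)).round(1))
E
```

```text
[[-1.     0.001  0.   ]
 [ 0.001  1.     0.   ]
 [-0.     0.    -1.   ]]
bar 0.205 0 [467.6 215.6]
bar 0.205 0.081 [388.1 216.1]
bar 0.218 0 [474.7 219.9]
bar 0.218 0.081 [392.9 220.8]
bar 0.225 0 [478.8 222.3]
bar 0.225 0.081 [395.7 223.5]
(-4, 20, 158) [292.4 325.2]
(-4, -20, 158) [293.6 253.5]
(-4, 10, 84) [289.2 249.9]
(-4, -10, 84) [289.3 222.7]
(-4, 40, 84) [288.9 287.3]
(-4, -40, 84) [289.6 178.9]
(0, 40, 84) [283.4 287.3]
(0, -40, 84) [283.4 178.9]
(-4, 10, 110) [290.2 266.3]
(-4, -10, 110) [290.4 236.4]
```

View pics/w3z.png

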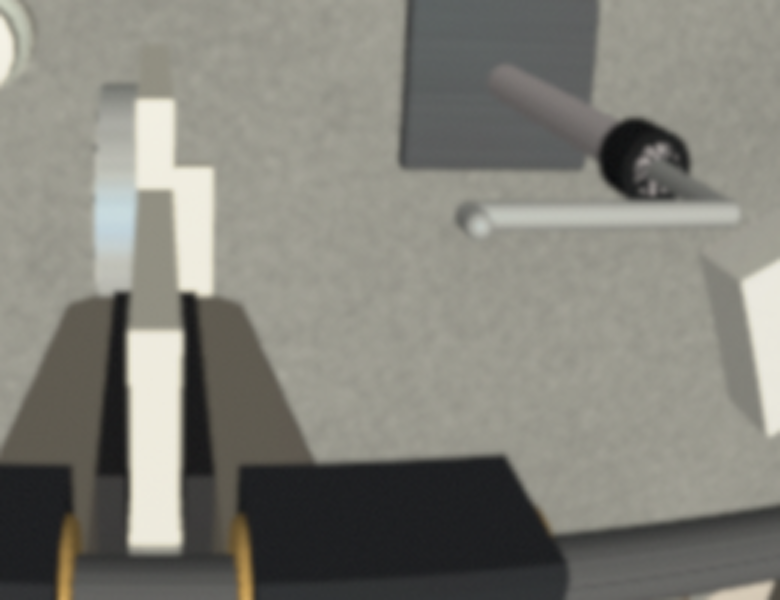

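```bash
python3 - <<'E'
from h import *
from workcell import bot
c=dict(np.load("w3.npz"));p=bot.current_ee_pos();O=p-np.array([0,0,.1235])
ob=[((0,-20,158),259),((0,20,158),332.7),((-4,-40,84),182.7),((-4,-20,84),213.3),((-4,-40,0),165.7)]
def f(q):
    Rr=Rh@Rn.from_euler("x",q[2]).as_matrix();g=np.array([0,0,.1425])
    return [wproj(c,O+Rh@(g+[0,q[0],q[1]])+Rr@(np.array(l)/1e3-g))[1]-r for l,r in ob]
o=least_squares(f,[0,0,0],x_scale=[1e-3,1e-3,.01]);print(o.x*[1e3,1e3,57.3],o.fun.round(2))
# probe
r=rv(tr(Rh)); off=-.001
q=lambda x,z:SB+sx*x+sy*off+[0,0,z]
bot.line_to(q(.17,.375),rot=r,max_speed=.15)
bot.line_to(q(.05,.375),max_speed=.15)
bot.line_to(q(.05,.356),max_speed=.1); bot.hold(.3)
F0=np.mean([bot.current_contact_force()[2] for _ in range(3)]);print("F0",F0,bot.current_clock())
z=.356
while z>.325:
    z-=.0015;bot.line_to(q(.05,z),max_speed=.03)
    F=bot.current_contact_force()[2]-F0
    if abs(F)>1.0: print("contact?",z,bot.current_ee_pos()[2],F)
    if abs(F)>2.5: break
bot.hold(.1);print(z,bot.current_ee_pos(),bot.current_contact_force(),bot.current_clock())
c=bot.read_camera("side");cv2.imwrite("pics/s4.png",cv2.resize(c["pixels"][90:230,200:340],None,fx=4,fy=4))
bot.line_to(q(.05,.36),max_speed=.1)
print(bot.current_clock())
E
```

```text
[0.65551388 5.45228196 0.96867152] [ 0.04  0.03  0.13 -0.3   0.1 ]
F0 -1.1393991139266246 9.225
contact? 0.34099999999999997 0.3415341551209919 2.339191191316964
contact? 0.33949999999999997 0.3413523750456751 8.254355296546624
0.33949999999999997 [0.50277744 0.14495408 0.34135355] [-1.98735516 -0.08123822  6.97859016] 12.075
12.4833
```

View pics/s4.png

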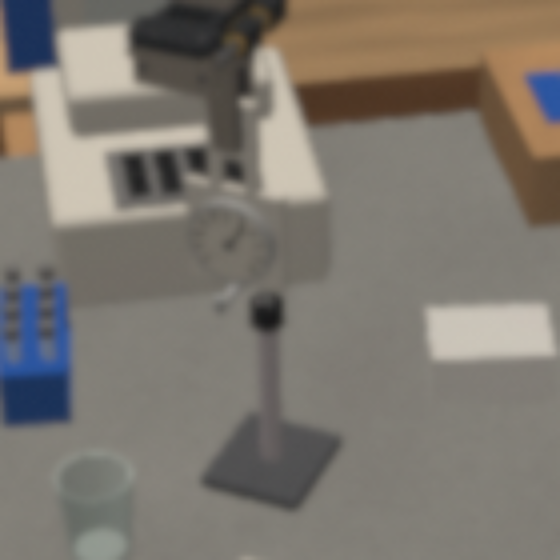

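```bash
python3 - <<'E'
from h import *
from workcell import bot
off=-.001
q=lambda x,z:SB+sx*x+sy*off+[0,0,z]
bot.line_to(q(.17,.36),max_speed=.2)
bot.line_to(q(.17,.2445),max_speed=.15)
bot.line_to(q(.115,.2445),max_speed=.1);bot.hold(.4)
F0=bot.current_contact_force();print(F0,bot.current_ee_pos(),q(.115,.2445),bot.current_clock())
c=bot.read_camera("wrist");cv2.imwrite("pics/w5.png",c["pixels"][100:350,180:500].repeat(2,0).repeat(2,1))
c=bot.read_camera("side");cv2.imwrite("pics/s5.png",cv2.resize(c["pixels"][110:230,200:320],None,fx=5,fy=5,interpolation=cv2.INTER_CUBIC))
E
```

```text
[ 0.34140409 -0.16730232 -1.42616156] [0.46675457 0.09043094 0.24451294] [0.46682657 0.09063118 0.2445    ] 15.25
```

View pics/s5.png

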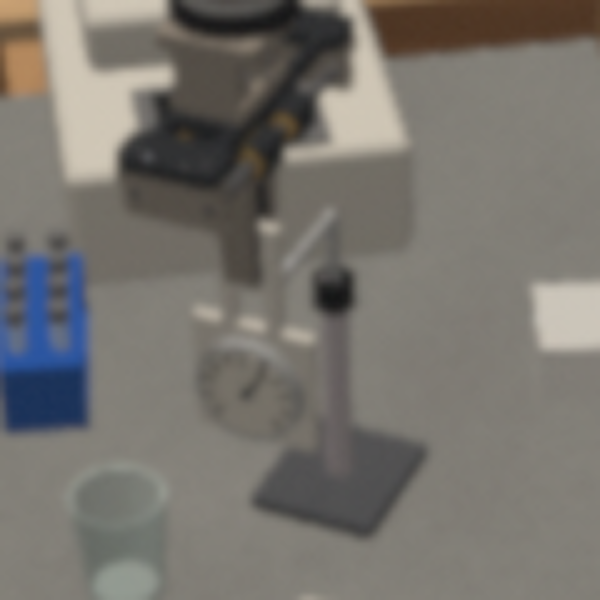

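View pics/w5.png

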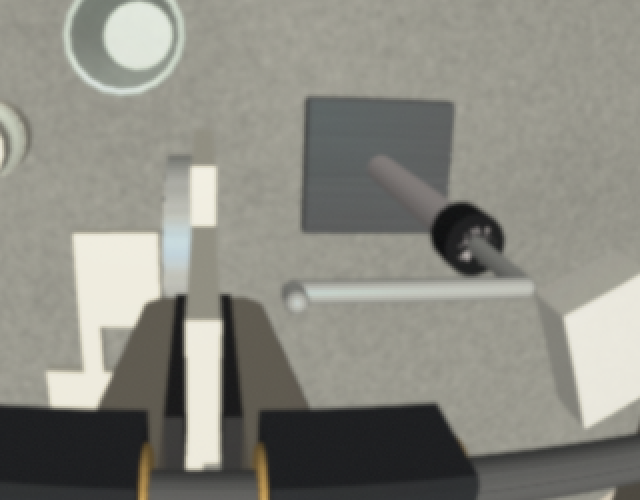

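```bash
python3 - <<'E'
from h import *
from workcell import bot
off=-.001
q=lambda x,z:SB+sx*x+sy*off+[0,0,z]
F0=bot.current_contact_force()
for x in np.arange(.107,.039,-.00744):
    bot.line_to(q(x,.2445),max_speed=.06)
    F=bot.current_contact_force()-F0
    if np.linalg.norm(F)>2.5: print("stop",x,F);break
bot.hold(.2);print(x,bot.current_contact_force()-F0,bot.current_ee_pos(),bot.current_clock())
c=bot.read_camera("wrist");cv2.imwrite("pics/w6.png",c["pixels"][100:350,180:500].repeat(2,0).repeat(2,1))
c=bot.read_camera("side");cv2.imwrite("pics/s6.png",cv2.resize(c["pixels"][110:230,200:320],None,fx=5,fy=5,interpolation=cv2.INTER_CUBIC))
E
```

```text
0.04003999999999998 [-0.96716466 -0.58385812  0.21512033] [0.50792582 0.15321422 0.24448941] 18.3083
```

View pics/s6.png

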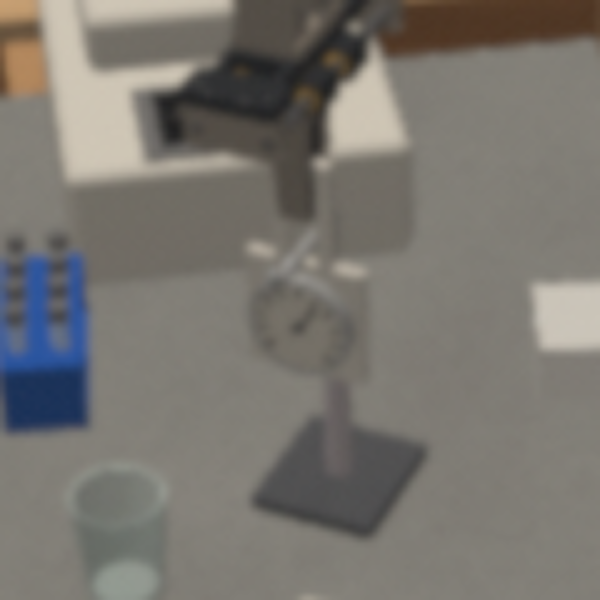

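View pics/w6.png

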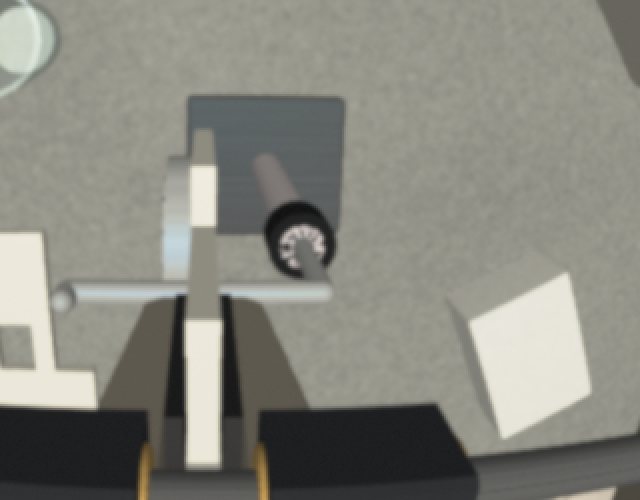

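The side view shows the bar coming out in front of the plate through the eye. The wrist view shows it on both sides of the plate, with the tip about 65 px outward. I'll lower it to contact, open the jaws partway and retreat upward.

```bash
python3 - <<'E'
from h import *
from workcell import bot
off=-.001
q=lambda x,z:SB+sx*x+sy*off+[0,0,z]
F0=bot.current_contact_force()
bot.line_to(q(.04,.236),max_speed=.04);z=.236
while z>.227:
    z-=.001;bot.line_to(q(.04,z),max_speed=.03)
    F=bot.current_contact_force()-F0
    if F[2]>1.5: break
print(z,bot.current_ee_pos(),bot.current_contact_force()-F0,bot.current_clock())
E
```

```text
0.23099999999999998 [0.50814466 0.15331985 0.23149526] [-1.91052567  0.54430685  2.79519395] 20.025
```

```bash
python3 - <<'E'
from h import *
from workcell import bot
off=-.001
q=lambda x,z:SB+sx*x+sy*off+[0,0,z]
for o in(.11,.14,.17): bot.set_gripper(o); 
bot.hold(.5);bot.set_gripper(.25);print(bot.current_clock(),bot.current_opening())
c=bot.read_camera("side");cv2.imwrite("pics/s7.png",cv2.resize(c["pixels"][110:230,200:320],None,fx=5,fy=5,interpolation=cv2.INTER_CUBIC))
c=bot.read_camera("wrist");cv2.imwrite("pics/w7.png",c["pixels"][100:350,180:500].repeat(2,0).repeat(2,1))
print(bot.current_contact_force())
E
```

```text
21.5833 0.2470236656774148
[ 0.3525427  -0.61741413 -0.42201291]
```

View pics/s7.png

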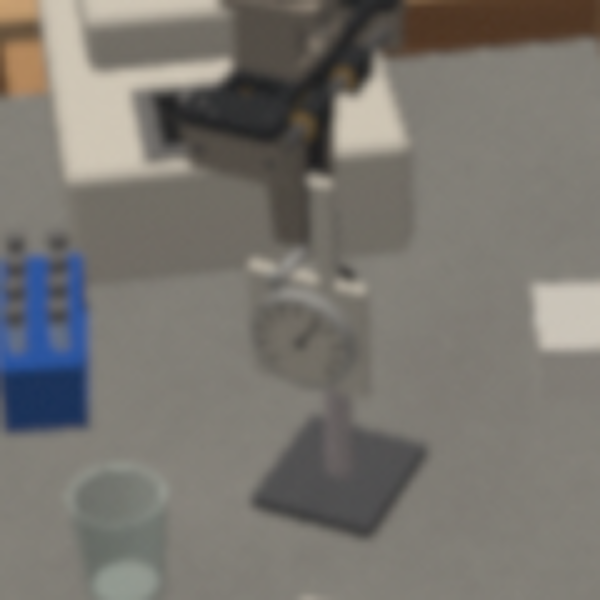

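View pics/w7.png

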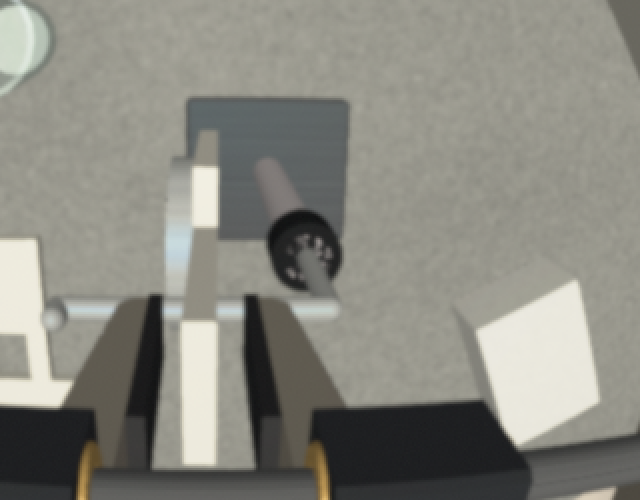

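```bash
python3 - <<'E'
from h import *
from workcell import bot
p=np.array(bot.current_ee_pos())
bot.line_to(p+[0,0,.075],max_speed=.06)
print(bot.current_contact_force())
bot.line_to(p+[-.03,-.06,.14],max_speed=.15)
bot.line_to(p+[-.12,-.22,.16],max_speed=.2)
bot.hold(1);print(bot.current_clock())
for n,s in(("side",(slice(110,230),slice(200,320))),("top",(slice(170,260),slice(170,290)))):
    c=bot.read_camera(n);cv2.imwrite(f"pics/{n}8.png",c["pixels"]);cv2.imwrite(f"pics/{n}8z.png",cv2.resize(c["pixels"][s],None,fx=5,fy=5,interpolation=cv2.INTER_CUBIC))
c=bot.read_camera("wrist");cv2.imwrite("pics/w8.png",c["pixels"])
E
```

```text
[0.05591908 0.2938604  0.08277933]
25.9333
```

View pics/side8z.png

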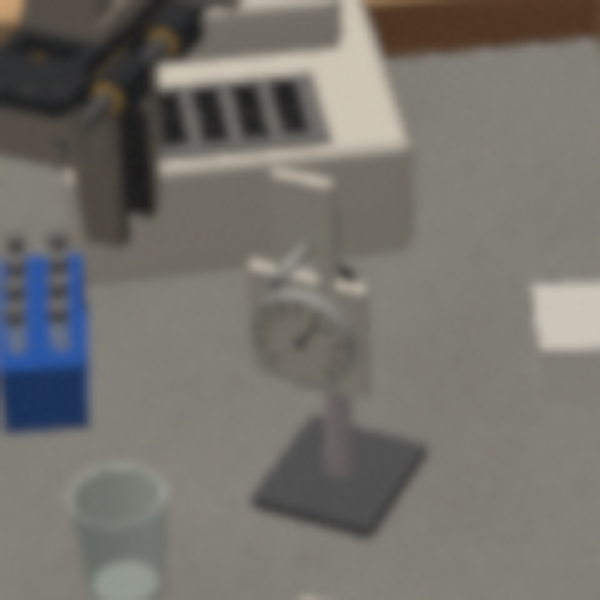

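View pics/top8z.png

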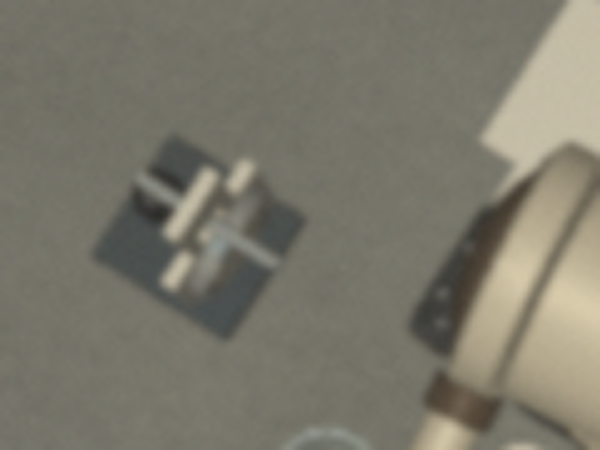

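View pics/side8.png

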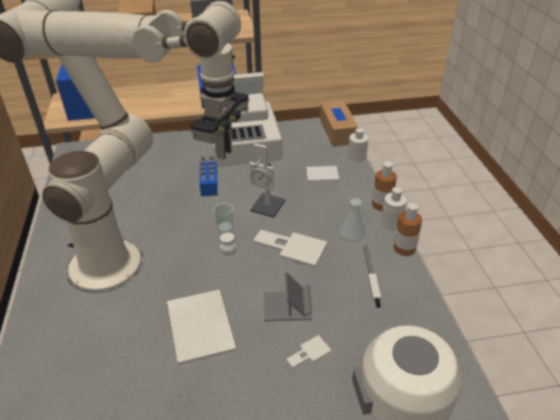

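```bash
python3 - <<'E'
from h import *
from workcell import bot
a=cv2.imread("pics/side8.png");bot.hold(.7)
b=bot.read_camera("side")["pixels"];d=cv2.absdiff(a,b)[140:195,245:280];print(d.mean(),d.max())
# roll/pitch fit of hanging gauge, side(110,200) top(170,170)
T=lambda x,y:(170+x/5-.4,170+y/5-.4);S=lambda x,y:(200+x/5-.4,110+y/5-.4)
g=[("top",T(163,236),(-4,-20,158)),("top",T(207,168),(-4,20,158)),("top",T(219,174),(4,20,158)),("top",T(175,244),(4,-20,158)),
("top",T(184,293),(4,-40,84)),("top",T(256,165),(4,40,84)),
("side",S(272,173),(4,-20,158)),("side",S(331,188),(4,20,158)),("side",S(248,267),(4,-40,84)),("side",S(367,293),(4,40,84))]
def f(p):
    R=Rn.from_euler("ZYX",p[3:]).as_matrix()
    return np.concatenate([proj(n,p[:3]+R@(np.array(l)/1e3))[0]-uv for n,uv,l in g])
o=least_squares(f,[.508,.153,.11,-2.15,0,0],loss="soft_l1")
print(o.x[:3],np.degrees(o.x[3:]),o.fun.reshape(-1,2).round(1).tolist())
R=Rn.from_euler("ZYX",o.x[3:]).as_matrix();e=o.x[:3]+R@[0,0,.11];print("eye in stand",Rh.T@(e-SB))
print(bot.current_clock())
E
```

```text
0.4481385281385281 3
[0.51148961 0.15158693 0.10906668] [-1.20900383e+02 -5.74365596e-02  1.07637977e+00] [[0.3, -0.4], [-0.4, -0.3], [-0.1, 0.0], [0.6, -0.5], [-0.6, -0.3], [0.3, -0.2], [-0.7, 0.4], [-0.4, -0.4], [-0.3, 0.6], [-0.6, -0.1]]
eye in stand [0.03950807 0.00079441 0.21904721]
26.8333
```

Still, tilted about 1°, yaw within about 3° of the bar direction, and the eye's upper edge on the bar at x ≈ 40 mm, height ≈ 219 mm. Handing in.

```bash
python3 -c "
from workcell import bot
bot.job_done();print(bot.current_clock())"
```

```text
the job is handed in; nothing more can be done
the job is handed in; nothing more can be done
```

The thermometer now hangs by its eye on the hook, dial facing outward, and I've handed the job in (about 27 s on the clock, limit 48 s).

- **What I did:** I gripped the tab across its thickness on the rest and lifted it clear. I found the bar by lowering the plate's bottom edge onto it. Then I passed the eye over the upturned tip, lowered until it touched, opened the jaws partway and lifted away.
- **How it hangs:** A fit to the side and top images puts the upper edge of the eye about 40 mm out along the bar, well behind the tip and under 1 mm off the bar's centre line. It tilts about 1° and faces within about 3° of the hook's direction.
- **Stillness and contact:** Two side images 0.7 s apart showed no movement, and the gripper was clear of everything. The highest contact force I saw was about 8 N, while feeling for the bar.
- **Other things on the bench:** In the final side image they look to be where they started. I did not measure them.
- **What disagreed:** The bar's top came out at 218–219 mm from the two fixed cameras. A wrist-image fit of the thermometer in the grip implied about 223 mm. The insertion used the touch measurement, and contact when lowering came exactly where that predicted.

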